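Stand the patient monitor up on its wire stand

ROBOT

A 6-joint arm with a two-finger parallel gripper is mounted at the origin on the work surface. World frame = base frame: x ahead of the robot, y to its left, z up, the work surface at z = 0. Lengths are in m, angles in rad, forces in N, time in s.
With the tool pointing down it reaches from about 0.325 to 0.775 m from the base axis. Payload 9.3 kg.
Tool frame: the origin (TCP) lies between the finger pads; the fingertips stand env.tip_extent ahead of it and the grasp point (between the pads) is the TCP (env.tip_extent is the distance from the TCP to the fingertips, in m); z points along the fingers, y is the line along which they close (so a half turn about z gives the same grasp; the last joint's range is limited). The gripper opens to 85 mm and grips with 20 to 120 N. Pads are 22 mm wide; open, the fingers measure 114 mm over their backs; the gripper's body (76 mm by 85 mm) begins 54 mm behind the grasp point. The pads swing forward as they close: fully open they stand 13 mm farther back than shut.
Start: joints at [-1.286, 0.259, 0.021, 1.334, 0, 1.418], TCP at [0.233, -0.498, 0.225] pointing down, gripper open.
Joint ranges: [-3.04, 3.04], [-0.91, 1.82], [-1.04, 1.36], [-1.92, 1.95], [-1.52, 1.45], [-3.14, 3.14]. Speed limits (rad/s): [2.22, 2.22, 2.79, 3.14, 3.14, 3.14].

INTERFACE

Orientations are given as a unit quaternion [x, y, z, w].
In Python, from cell import env gives the robot as it stands.
- The arm moves only by the tool arm_command, never from a script. Its arguments are lists of equal length, an entry for each row: "slide": the shift along the world's x, y, z in cm, a list of three; "twist": the turn about the world's z in rad; "gripper": the opening in per cent of the stroke, from 0 (shut) to 100 (fully open). In form: {"slide": [[x, y, z], ...], "twist": [twist, ...], "gripper": [gripper, ...]}. A call has 1 to 8 rows; each row shifts and turns the commanded pose from where the row before left it; what a row does not reach is not made up. A row lasts 1/12 s, in which the tool goes at most 41.7 mm and 7.16 degrees, less where a joint would pass 70% of its speed; a pose out of reach is approached as far as the arm can. A call with a gripper value outside its range is refused whole. The fingers move at their own pace and stop on an object; the grip force is fixed at half the most. Time passes only in rows, so rows that do not move let the fingers close. It gives the time, the measured TCP pose, the force, the opening and the grip force at its end, in the units of the state.
- env.get_obs(): the state, without advancing time (a new reading comes with each control period).
- env.grab_frame(name): name is "scene" or "top" or "wrist"; returns a dict with "pixels" (400x640x3 uint8, red, green, blue), "depth" (400x640 float32, m along the optical axis (not along the pixel's ray), 0 where there is no reading), "intrinsics" (3x3 intrinsics, pixels), "R" (3x3) and "t" (3): a world point X has camera coordinates R X + t. Camera axes: x right, y down, z forward; pixel columns grow to the right and rows downward; lengths in m; the calibration is good to about 2 mm. The wrist camera is an equidistant fisheye: a pixel r from the principal point sees the ray r / f radians off the axis. A picture is of the moment at which its call begins.
- env.close_job(): hands the job in; it is judged then, once.
Trained networks look in a picture, given as the dict that the camera call returned (one of the last four; its "shot" number tells which), for a name from the list of things; names that differ only in an ending like _2 or _b are one class to them, and where a whole thing is asked for, a point or a joint stands for the part that bears it (a point fixed in the world has none). Each returns a list of dicts, best first, with "p" (0 to 1); they miss things now and then, are a little off and sometimes report something else, mostly with a low value. They report only what shows in the picture. A call takes as long as a camera call. They do not tell look-alikes from the thing itself.
- env.cut_out(query, picture): "region" (400x640 bool, what is visible of it) and "location" ([row, column] in pixels, amid what is visible of it).
The state is a dict: "time_s": time; "qpos": joint angles; "qd": joint speeds; "joint_efforts": joint torques, N m; "position": TCP position; "ee_rot": TCP orientation; "force": force on the tool from outside, world axes, zero at the start; "moment": the same for the moment, N m; "gripper_width": finger opening in m; "gripper_force": force on a finger pad.
Only numpy, scipy, OpenCV 4.12 (cv2) and the standard library are available. Lean on these libraries where they do the work, as an engineer would, in place of code of your own. Each camera call takes 0.05 s, during which the arm holds its last target. There are 200 camera calls.

TASK

The portable patient monitor is lying on its screen on the treatment table. Swing its wire stand fully out to the stop, then pick the monitor up by its carry handle and stand it on the table, leaning back on its bottom edge and the wire stand, with the screen facing straight across to the far edge, the surgeon's side where the instrument tray lies. Set it down gently, let go, and leave the other things on the table where they are.

Things in the scene. Friction and masses are not known exactly. Their poses are not given: they have to be found in the camera images.
- monitor_centre (a point): Centre of the monitor's housing, a flat light-grey box 130 mm high (x), 150 wide (y), 26 thick (z), 0.42 to 0.75 kg, dark carry handle on its top edge. Axes: x from bottom edge (-65 mm) to top edge and handle; z out of the back (surface at +13 mm), screen looks along -z. Starts lying on its screen, z up. Standing on its open stand, x leans 0.46 rad from vertical, z points to the robot and down.
- handle_bar (a point): Middle of the bar of the carry handle, a U-shaped loop of 12 mm round bar on the top edge: 64 mm wide outside along the monitor's y, opening 40 by 34 mm. 110 mm along x from monitor_centre, 3 mm towards the back (16 mm above the table while lying). Its two rounded corners can be pinched (64 mm): held lightly there, the monitor swings and hangs, bottom edge 175 mm below. Axes as monitor_centre.
- stand_hinge (a point): Middle of the wire stand's hinge, 27 mm along x from monitor_centre and 7 mm out from the back surface (33 mm above the table while lying). The hinge axis is the monitor's y. Axes as monitor_centre.
- stand_foot (a point): Middle of the wire stand's foot, a rubber-sleeved round cross bar 14 mm in diameter, 64 mm long along y, on two 8 mm steel arms (28 mm either side of the middle), 82 mm from the hinge. Folded, it lies on the lower part of the back, its axis 7 mm above the back; its two ends stand free and can be gripped (64 mm), as can the bar across (14 mm). At the end it rests on the table.
- stand (a joint): Angle of the wire stand: 0 folded flat on the back; grows as the foot swings up off the back about the hinge, towards the handle, to a stop at 0.95. The friction hinge stays where it is left and takes about 1.5 N at the foot. It starts folded or lifted up to 0.25.
- syringe: Bystander, loose: large syringe lying beside the monitor, 160 mm long, 30 mm high. Origin at its middle on the table, x along it.
- needle_holder: Bystander, loose: steel needle holder lying on the other side of the monitor, 165 mm long, 8 mm high. Origin at its middle on the table, x along it.
- suture_box: Bystander, loose: small carton of suture packs, 62 by 104 mm, 58 mm high, near the monitor's bottom edge. Origin at its base.
- mask: Bystander, loose: breathing mask, a cone with a black rim, 84 mm in diameter, 68 mm high. Origin at its base.
- tape_roll: Bystander, loose: roll of tape lying flat, 76 mm in diameter, 26 mm high. Origin at its base.
- antiseptic: Bystander, loose: amber bottle 64 mm in diameter, 135 mm high. Origin at its base.
- gauze_jar: Bystander, loose: steel jar with a lid knob, 89 mm in diameter, 119 mm high. Origin at its base.
- instrument_tray: Bystander, loose: shallow steel tray of instruments on the far side of the monitor, 100 by 240 mm, 30 mm high. Origin at its base.
- table: The treatment table. Origin: the middle of its top, at height 0. Axes as the world: x from the robot straight across to the far edge (the surgeon's side), y to the robot's left.
Not all that is in view belongs to the job. What is shaped like the part that bears monitor_centre but orange is not meant.

How it is judged:
By the outcome, as a careful person would: the job done as asked, in the order asked, and still so for the second after the job is handed in, with the robot touching nothing.
It also fails if it takes over 56 s, if anything falls off the work surface, if the arm or the gripper's body presses on something with over 40 N, if the wrist force passes 120 N, or if a joint passes its speed limit or range.

## Working session

There is one attempt and no reset: what is moved stays moved. The work goes in short steps, Python scripts to look and compute and a tool call to move; the robot and the scene stay as the last step left them, time stands still between calls to the robot, and variables do not carry over. Pictures are saved under pics/ and viewed, at most 10 in all, crops included, and the job is handed in when it is done.

Besides the shell and the picture viewer there is one more tool, called after "Emit:" by a JSON object that holds its "name" and its "arguments", one argument or row to a line. arm_command: Moves the arm, as the interface text tells. Its arguments: {"type":"object","properties":{"slide":{"type":"array","items":{"type":"array","items":{"type":"number"}}},"twist":{"type":"array","items":{"type":"number"}},"gripper":{"type":"array","items":{"type":"number"}}},"required":["slide","twist","gripper"]}

```bash
mkdir -p pics; ls
cat > h.py <<'E'
import numpy as np, cv2
from cell import env
def pts(f,mask=None):
    d=f["depth"];K=f["intrinsics"]
    m=d>0
    if mask is not None:m&=mask
    v,u=np.nonzero(m);z=d[v,u]
    c=np.c_[(u-K[0,2])/K[0,0]*z,(v-K[1,2])/K[1,1]*z,z]
    return (c-f["t"])@f["R"],v,u
def save(f,n,crop=None,s=1):
    p=f["pixels"]
    if crop:p=p[crop[0]:crop[1],crop[2]:crop[3]]
    p=cv2.resize(p,None,fx=s,fy=s)
    cv2.imwrite("pics/"+n,p[:,:,::-1])
E
python3 - <<'E'
from h import *
a=env.grab_frame("top");save(a,"top.png")
b=env.grab_frame("scene");save(b,"scene.png")
print(env.tip_extent,env.get_obs()["position"],env.get_obs()["ee_rot"])
print(a["R"],a["t"],a["intrinsics"])
for n in ["monitor_centre","stand","stand_foot","syringe","needle_holder","suture_box","mask","tape_roll","antiseptic","gauze_jar","instrument_tray"]:
    for r in env.cut_out(n,a)[:3]:
        P,v,u=pts(a,r["region"])
        print(n,round(r["p"],2),np.round(r["location"]),r["region"].sum(),np.round(np.median(P,0),3),np.round(np.percentile(P,2,0),3),np.round(np.percentile(P,98,0),3))
E
```

```text
pics
0.019 [ 0.2330879  -0.49786727  0.22432698] [ 9.76136303e-01  2.17157879e-01 -5.55623450e-05 -6.08774156e-04]
[[-0.01233593 -0.99923643 -0.03707265]
 [-0.98729534  0.01804556 -0.15786786]
 [ 0.15841631  0.03465421 -0.98676408]] [0.02098152 0.53535797 0.93744832] [[398.31863106   0.         324.49263748]
 [  0.         398.31863106 198.74000991]
 [  0.           0.           1.        ]]
monitor_centre 0.96 [207. 311.] 3318 [0.522 0.045 0.026] [ 0.445 -0.025  0.018] [0.616 0.128 0.051]
monitor_centre 0.83 [315. 211.] 3836 [0.254 0.293 0.026] [0.18  0.209 0.003] [0.34  0.378 0.04 ]
monitor_centre 0.74 [291. 421.] 3744 [ 0.31  -0.213  0.026] [ 0.218 -0.285  0.019] [ 0.389 -0.133  0.04 ]
stand 0.95 [220. 313.] 334 [0.496 0.059 0.045] [0.458 0.017 0.034] [0.552 0.099 0.055]
stand 0.75 [301. 186.] 408 [0.275 0.323 0.038] [0.226 0.266 0.03 ] [0.314 0.361 0.043]
stand 0.66 [272. 421.] 458 [ 0.34  -0.198  0.037] [ 0.278 -0.245  0.024] [ 0.377 -0.159  0.042]
stand_foot 0.9 [224. 303.] 448 [0.493 0.061 0.044] [0.456 0.017 0.023] [0.554 0.1   0.055]
stand_foot 0.67 [303. 194.] 502 [0.276 0.
[... 321 characters left out ...]
 [ 0.502 -0.005  0.012]
suture_box 0.93 [271. 295.] 1234 [0.367 0.096 0.047] [0.324 0.046 0.002] [0.409 0.149 0.06 ]
mask 0.72 [237. 507.] 910 [ 0.431 -0.414  0.034] [ 0.396 -0.452  0.007] [ 0.469 -0.386  0.069]
tape_roll 0.84 [163. 503.] 598 [ 0.626 -0.424  0.024] [ 0.592 -0.46  -0.001] [ 0.662 -0.388  0.029]
antiseptic 0.81 [172. 157.] 935 [0.605 0.408 0.089] [0.582 0.391 0.003] [0.639 0.446 0.137]
gauze_jar 0.94 [234. 165.] 1495 [0.455 0.379 0.095] [0.418 0.351 0.009] [0.496 0.432 0.116]
instrument_tray 0.72 [208. 310.] 3304 [0.523 0.045 0.026] [ 0.445 -0.025  0.018] [0.616 0.128 0.051]
instrument_tray 0.67 [108. 353.] 3734 [ 0.786 -0.067  0.005] [ 0.728 -0.182 -0.   ] [0.836 0.05  0.031]
```

View pics/top.png

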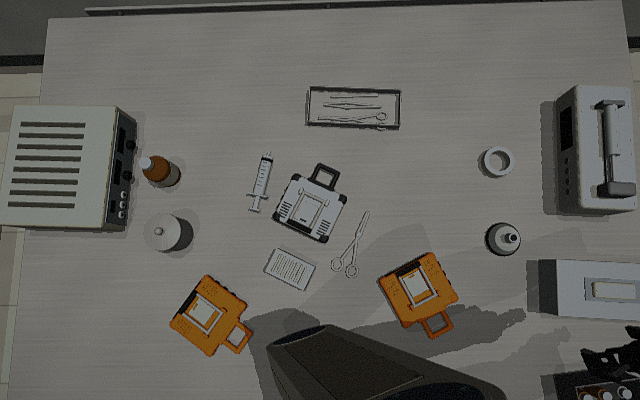

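Run:
```python
from h import *
a=env.grab_frame("top");save(a,"crop.png",(140,300,220,400),4)
c=a["pixels"]
for p in [(207,311),(315,211),(291,421)]:print(p,c[p[0]-3:p[0]+4,p[1]-3:p[1]+4].mean((0,1)))
rs=env.cut_out("monitor_centre",a)
for r in rs[:1]:
    P,v,u=pts(a,r["region"])
    m=(P[:,2]>.02)&(P[:,2]<.031)
    q=cv2.minAreaRect((P[m,:2]*1000).astype(np.float32));print(q,cv2.boxPoints(q))
    lo=P[P[:,2]<.022];print("low",lo[:5],len(lo))
    hi=P[P[:,2]>.034];print("hi n",len(hi))
    # print grid of heights of stand
    e=np.array([np.cos(0),0])
    np.save("mon.npy",P)
```

```text
(207, 311) [128.69387755 133.30612245 133.42857143]
(315, 211) [123.28571429 103.87755102  72.73469388]
(291, 421) [125.12244898 117.67346939 101.44897959]
((293.03369140625, -220.32766723632812), (180.7223358154297, 150.73822021484375), 26.83265495300293) [[ 178.38126 -193.86142]
 [ 246.4224  -328.36948]
 [ 407.68613 -246.79391]
 [ 339.645   -112.28586]]
low [[ 0.40285621 -0.24027685  0.01989766]
 [ 0.40069995 -0.23464331  0.01166388]
 [ 0.40047105 -0.2349999   0.02130977]
 [ 0.39824586 -0.23152494  0.01426546]
 [ 0.39808526 -0.23243111  0.02142271]] 467
hi n 460
```

View crop.

The picture shows three monitor shapes: a grey one at (207,311), and orange look-alikes at (315,211) and (291,421). I choose the grey one, which has its handle at (175,325), the syringe at (180,262), the needle holder at (242,352), the box at (268,290) and the tray at (108,353).

View pics/crop.png

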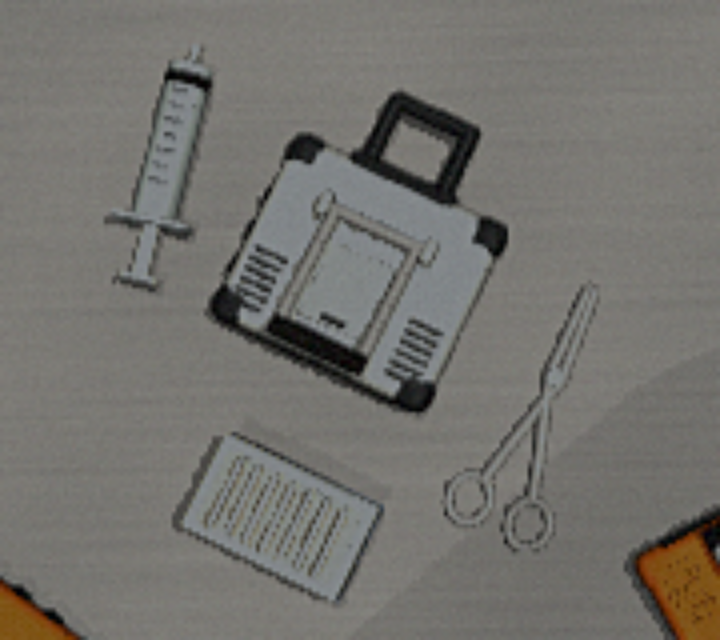

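Run:
```python
from h import *
a=env.grab_frame("top")
P,v,u=pts(a)
m=(v>150)&(v<250)&(u>265)&(u<352)
P=P[m]
# grey-housing model fit: housing points z .022-.03 rect 130x150, by brute force search incl. handle
Q=P[(P[:,2]>.021)&(P[:,2]<.06)]
from scipy.optimize import minimize
H=P[(P[:,2]>.010)&(P[:,2]<.06)]
best=None
def inside(q,c,th):
    d=q[:,:2]-c; x=d@[np.cos(th),np.sin(th)]; y=d@[-np.sin(th),np.cos(th)]
    return x,y
def score(p):
    x,y=inside(H,p[:2],p[2])
    body=(abs(x)<.065)&(abs(y)<.075)
    bar=(x>.065)&(x<.116)&(abs(y)<.032)
    hole=(x>.068)&(x<.102)&(abs(y)<.018)
    return (body|bar).sum()-2*(hole).sum()-(~(body|bar)).sum()
for th in np.arange(-1.0,0.2,.02):
  for cx in np.arange(.49,.56,.003):
    for cy in np.arange(.02,.08,.003):
      s=score((cx,cy,th))
      if best is None or s>best[0]:best=(s,cx,cy,th)
print(best)
r=[r for r in env.cut_out("monitor_centre",a) if abs(r["location"][0]-207)<12][0]
Pm,_,_=pts(a,r["region"]);mm=(Pm[:,2]>.022)&(Pm[:,2]<.03)
x,y=inside(Pm[mm],np.array(best[1:3]),best[3])
b=x<.062
q=cv2.minAreaRect((Pm[mm][b][:,:2]*1000).astype(np.float32));print(q)
th=best[3];c=np.array(best[1:3])
x,y=inside(P,c,th)
for x0 in np.arange(-.065,.066,.01):
    k=(abs(x-x0)<.005)
    print(round(x0,3),[int(1000*np.percentile(P[k&(abs(y-y0)<.004)][:,2],85)) if (k&(abs(y-y0)<.004)).any() else None for y0 in np.arange(-.048,.05,.008)])
print("handle",np.round(c+.11*np.array([np.cos(th),np.sin(th)]),3))
```

```text
(np.int64(3046), np.float64(0.517), np.float64(0.05299999999999999), np.float64(-0.4599999999999995))
((516.2508544921875, 53.62876892089844), (150.04171752929688, 125.67717742919922), 63.6710205078125)
-0.065 [21, 23, 23, 21, 20, 24, 22, 23, 21, 23, 20, 22, 21]
-0.055 [27, 25, 52, 52, 52, 53, 52, 54, 53, 53, 52, 27, 26]
-0.045 [28, 25, 48, 53, 51, 50, 51, 53, 52, 52, 51, 26, 28]
-0.035 [28, 26, 47, 47, 28, 28, 29, 29, 29, 47, 47, 27, 26]
-0.025 [27, 27, 45, 46, 28, 28, 28, 28, 28, 45, 45, 26, 27]
-0.015 [27, 29, 43, 44, 29, 29, 27, 29, 28, 43, 44, 26, 28]
-0.005 [27, 26, 43, 43, 28, 26, 28, 28, 28, 40, 43, 26, 25]
0.005 [26, 26, 41, 42, 28, 28, 30, 27, 28, 41, 42, 26, 27]
0.015 [26, 26, 40, 40, 27, 26, 27, 28, 26, 38, 40, 26, 27]
0.025 [25, 38, 41, 38, 36, 36, 36, 36, 36, 38, 39, 40, 27]
0.035 [25, 41, 40, 37, 36, 36, 35, 36, 35, 35, 39, 40, 26]
0.045 [26, 26, 25, 27, 26, 26, 28, 27, 25, 27, 25, 27, 27]
0.055 [27, 27, 26, 27, 26, 27, 27, 26, 28, 27, 26, 27, 25]
0.065 [26, 24, 25, 26, 26, 25, 25, 26, 24, 26, 25, 25, 23]
handle [0.616 0.004]
```

The crop confirms the choice. The grey monitor's centre is at about (0.517, 0.053) with yaw -0.46. Its handle is at the far side, near crop pixel (430,140). The stand foot is at crop pixel (320,345), lifted about 0.16 rad. Next I move above the foot, with the closing line along the monitor's y (twist +2.24).

Emit:
{"name": "arm_command", "arguments": {
  "slide": [
    [1.3, 3.2, 0],
    [1.3, 3.2, 0],
    [1.3, 3.2, 0],
    [1.3, 3.2, 0],
    [1.3, 3.2, 0],
    [1.3, 3.2, 0],
    [1.3, 3.2, 0],
    [1.3, 3.2, 0]
  ],
  "twist": [0.124, 0.124, 0.124, 0.124, 0.124, 0.124, 0.124, 0.124],
  "gripper": [100, 100, 100, 100, 100, 100, 100, 100]
}}

```text
time_s: 1.52
position: [0.3374, -0.2406, 0.2251]
ee_rot: [0.753, 0.658, 0.0, 0.0]
force: [0.3, 0.0, 0.8]
gripper_width: 0.0854
gripper_force: 0.0
```

Emit:
{"name": "arm_command", "arguments": {
  "slide": [
    [1.3, 3.2, 0],
    [1.3, 3.2, 0],
    [1.3, 3.2, 0],
    [1.3, 3.2, 0],
    [1.3, 3.2, 0],
    [1.3, 3.2, 0],
    [1.3, 3.2, 0],
    [1.3, 3.2, 0]
  ],
  "twist": [0.124, 0.124, 0.124, 0.124, 0.124, 0.124, 0.124, 0.124],
  "gripper": [100, 100, 100, 100, 100, 100, 100, 100]
}}

```text
time_s: 2.18
position: [0.4415, 0.0157, 0.2251]
ee_rot: [0.349, 0.937, 0.0, 0.0]
force: [1.2, -0.4, -0.1]
gripper_width: 0.0854
gripper_force: 0.0
```

Emit:
{"name": "arm_command", "arguments": {
  "slide": [
    [1.3, 3.0, -3],
    [1.3, 3.0, -3],
    [0, 0, 0]
  ],
  "twist": [0.124, 0.124, 0],
  "gripper": [100, 100, 100]
}}

```text
time_s: 2.43
position: [0.4649, 0.074, 0.1642]
ee_rot: [0.228, 0.974, 0.0, -0.003]
force: [-1.8, 0.0, -0.6]
gripper_width: 0.0853
gripper_force: 0.0
```

```bash
cat >> h.py <<'E'
def wpts(f,mask=None):
    d=f["depth"];K=f["intrinsics"];m=d>0
    if mask is not None:m&=mask
    v,u=np.nonzero(m);z=d[v,u]
    a=(u-K[0,2])/K[0,0];b=(v-K[1,2])/K[1,1];r=np.hypot(a,b)+1e-9
    t=np.tan(r)/r
    c=np.c_[a*t*z,b*t*z,z]
    return (c-f["t"])@f["R"],v,u
E
python3 - <<'E'
from h import *
w=env.grab_frame("wrist");save(w,"w1.png")
o=env.get_obs();print(o["position"])
c=np.array([.517,.053]);th=-.46
for n in ["stand_foot","stand"]:
  for r in env.cut_out(n,w)[:2]:
    P,v,u=wpts(w,r["region"]);print(n,r["p"],np.round(r["location"]),len(P))
    d=P[:,:2]-c;x=d@[np.cos(th),np.sin(th)];y=d@[-np.sin(th),np.cos(th)]
    k=(P[:,2]>.048)&(x<-.03);print(k.sum(),np.round([np.percentile(x[k],[2,50,98]),np.percentile(y[k],[2,50,98]),np.percentile(P[k,2],[5,50,98])],4))
E
```

```text
[0.46465137 0.07237164 0.16613304]
stand_foot 0.78 [182.  76.] 1406Traceback (most recent call last):
  File "<stdin>", line 9, in <module>
    return _quantile_unchecked(
        a, q, axis, out, overwrite_input, method, keepdims, weights)
    return _ureduce(a,
                    func=_quantile_ureduce_func,
    ...<5 lines>...
                    overwrite_input=overwrite_input,
                    method=method)
    r = func(a, **kwargs)
    result = _quantile(arr,
                       quantiles=q,
    ...<2 lines>...
                       out=out,
                       weights=wgt)
    slices_having_nans = np.isnan(arr[-1, ...])
                                  ~~~^^^^^^^^^
IndexError: index -1 is out of bounds for axis 0 with size 0
```

View pics/w1.png

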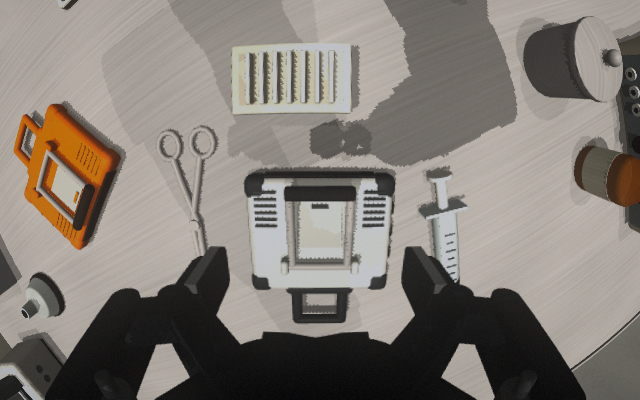

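The wrist view shows the grey monitor square to the gripper, with the foot bar at (193, 286–356) and the fingers either side at (270,215) and (270,415).

Run:
```python
from h import *
w=env.grab_frame("wrist")
m=np.zeros((400,640),bool);m[180:206,275:370]=1
P,v,u=wpts(w,m)
c=np.array([.517,.053]);th=-.46
d=P[:,:2]-c;x=d@[np.cos(th),np.sin(th)];y=d@[-np.sin(th),np.cos(th)]
k=P[:,2]>.044
print(k.sum(),np.round([np.percentile(q[k],[2,50,98]) for q in (x,y,P[:,2])],4))
m[:]=0;m[160:300,240:400]=1
P,v,u=wpts(w,m);k=(P[:,2]>.021)&(P[:,2]<.03)
print(cv2.minAreaRect((P[k][:,:2]*1000).astype(np.float32)))
d=P[:,:2]-c;x=d@[np.cos(th),np.sin(th)];y=d@[-np.sin(th),np.cos(th)]
print(np.round([np.percentile(q[k],[1,50,99]) for q in (x,y,P[:,2])],4))
o=env.get_obs();d=o["position"][:2]-c;print(d@[np.cos(th),np.sin(th)],d@[-np.sin(th),np.cos(th)])
```

```text
1207 [[-0.0599 -0.054  -0.0401]
 [-0.0308 -0.0013  0.03  ]
 [ 0.0457  0.0512  0.0533]]
((525.5625610351562, 48.79492950439453), (148.45516967773438, 149.52688598632812), 63.566104888916016)
[[-0.0638 -0.0052  0.069 ]
 [-0.0713 -0.0003  0.0711]
 [ 0.0214  0.0251  0.0276]]
-0.053854506692334624 -0.007366150765417462
```

Emit:
{"name": "arm_command", "arguments": {
  "slide": [
    [0.3, 0.6, -3],
    [0, 0, -3],
    [0, 0, -2.5],
    [0, 0, -2],
    [0, 0, -1.2],
    [0, 0, 0]
  ],
  "twist": [0, 0, 0, 0, 0, 0],
  "gripper": [100, 100, 100, 100, 100, 100]
}}

```text
time_s: 3.08
position: [0.4678, 0.075, 0.0506]
ee_rot: [0.235, 0.972, -0.0, -0.001]
force: [0.8, -0.3, 0.4]
gripper_width: 0.0855
gripper_force: 0.0
```

Emit:
{"name": "arm_command", "arguments": {
  "slide": [
    [0, 0, 0],
    [0, 0, 0],
    [0, 0, 0],
    [0, 0, 0],
    [0, 0, 0],
    [0, 0, 0]
  ],
  "twist": [0, 0, 0, 0, 0, 0],
  "gripper": [60, 60, 60, 60, 60, 60]
}}

```text
time_s: 3.58
position: [0.4688, 0.0762, 0.052]
ee_rot: [0.234, 0.972, 0.0, 0.0]
force: [0.3, -0.9, 0.4]
gripper_width: 0.0513
gripper_force: 0.0
```

Run:
```python
from h import *
w=env.grab_frame("wrist");s=env.grab_frame("scene")
import numpy as np
K=s["intrinsics"];q=s["R"]@np.array([.469,.076,.05])+s["t"];p=K@q/q[2];print(p,env.get_obs()["position"],env.get_obs()["gripper_width"])
u,v=int(p[0]),int(p[1])
a=cv2.resize(w["pixels"][130:330,200:440],(600,500));b=s["pixels"][max(0,v-60):v+60,max(0,u-70):u+70];b=cv2.resize(b,(int(500/b.shape[0]*b.shape[1])//3,500//3))
b=s["pixels"][max(0,v-60):v+60,max(0,u-48):u+48];b=cv2.resize(b,(200,500*0+250))
o=np.zeros((500,800,3),np.uint8);o[:,:600]=a;o[:250,600:]=b;cv2.imwrite("pics/w2.png",o[:,:,::-1])
```

```text
[334.90914499 177.37596227   1.        ] [0.46865366 0.07625692 0.05174406] 0.05117408137156543
```

View pics/w2.png

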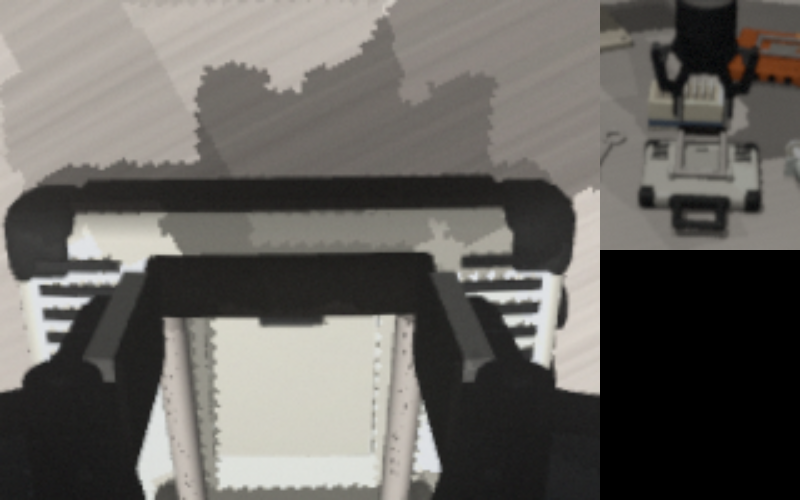

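The picture shows the foot bar at crop row 285, columns 145–435, between two finger pads (about columns 100 and 480). The reported width contradicts that, so I check the pads against depth.

Run:
```python
from h import *
w=env.grab_frame("wrist")
P,v,u=wpts(w)
th=-.46;c=np.array([.517,.053])
d=P[:,:2]-c;x=d@[np.cos(th),np.sin(th)];y=d@[-np.sin(th),np.cos(th)]
print("cam",-w["R"].T@w["t"])
D={(a,b):(1000*np.array([x[i],y[i],P[i,2]])).round().astype(int) for i,(a,b) in enumerate(zip(v,u))}
# crop px (cx,cy)->(u=200+cx/2.5, v=130+cy/2.5)
for cx,cy in [(145,265),(130,280),(115,310),(100,340),(90,360),(110,370),(170,285),(290,285),(430,265),(445,285),(465,320),(480,350),(410,285),(155,300),(148,330)]:
    k=(130+int(cy/2.5),200+int(cx/2.5));print((cx,cy),D.get(k))
```

```text
cam [0.40359663 0.10953633 0.20063371]
(145, 265) [-49 -36  25]
(130, 280) [-65 -30  70]
(115, 310) [-66 -30  83]
(100, 340) [-66 -31  93]
(90, 360) [-65 -31  99]
(110, 370) [-63 -28  99]
(170, 285) [-56 -26  52]
(290, 285) [-56   0  51]
(430, 265) [-58  31  48]
(445, 285) [-65  29  72]
(465, 320) [-65  30  86]
(480, 350) [-65  30  97]
(410, 285) [-55  26  52]
(155, 300) [-60 -26  66]
(148, 330) [-59 -26  77]
```

Run:
```python
from h import *
w=env.grab_frame("wrist")
P,v,u=wpts(w)
th=-.46;c=np.array([.517,.053])
d=P[:,:2]-c;x=d@[np.cos(th),np.sin(th)];y=d@[-np.sin(th),np.cos(th)]
for cx in range(120,176,8):
    print(cx,end=": ")
    for cy in range(245,325,8):
        k=np.nonzero((v==130+int(cy/2.5))&(u==200+int(cx/2.5)))[0]
        print(cy,*(1000*np.array([x[k[0]],y[k[0]],P[k[0],2]])).round().astype(int) if len(k) else None,end=" | ")
    print()
```

```text
120: 245 -54 -42 25 | 253 -52 -42 25 | 261 -50 -43 25 | 269 -48 -43 25 | 277 -66 -32 68 | 285 -66 -31 73 | 293 -65 -31 74 | 301 -66 -30 78 | 309 -65 -30 81 | 317 -65 -29 83 | 
128: 245 -54 -40 25 | 253 -52 -40 25 | 261 -51 -41 26 | 269 -49 -41 26 | 277 -65 -31 67 | 285 -66 -30 72 | 293 -66 -29 76 | 301 -66 -29 78 | 309 -65 -28 81 | 317 -65 -28 83 | 
136: 245 -54 -38 25 | 253 -52 -39 24 | 261 -50 -39 25 | 269 -48 -39 25 | 277 -66 -30 68 | 285 -66 -29 72 | 293 -66 -28 75 | 301 -66 -28 78 | 309 -66 -27 81 | 317 -65 -27 83 | 
144: 245 -54 -36 25 | 253 -52 -37 24 | 261 -50 -37 24 | Traceback (most recent call last):
  File "<stdin>", line 10, in <module>
TypeError: Value after * must be an iterable, not NoneType
```

Depth puts the tips at about z = 0.066, above the bar's top at 0.053, so the pads sit higher than the TCP reading suggests. I reopen and go lower in small steps, watching the force.

Emit:
{"name": "arm_command", "arguments": {
  "slide": [
    [0, 0, 0],
    [0, 0, 0],
    [0, 0, 0],
    [0, 0, 0],
    [0, 0, -0.7],
    [0, 0, -0.7],
    [0, 0, -0.6],
    [0, 0, 0]
  ],
  "twist": [0, 0, 0, 0, 0, 0, 0, 0],
  "gripper": [100, 100, 100, 100, 100, 100, 100, 100]
}}

```text
time_s: 4.45
position: [0.4676, 0.0762, 0.0299]
ee_rot: [0.234, 0.972, -0.0, -0.001]
force: [-0.4, -0.5, 0.4]
gripper_width: 0.0854
gripper_force: 0.0
```

Emit:
{"name": "arm_command", "arguments": {
  "slide": [
    [0, 0, -0.4],
    [0, 0, -0.4],
    [0, 0, 0],
    [0, 0, 0]
  ],
  "twist": [0, 0, 0, 0],
  "gripper": [100, 100, 100, 100]
}}

```text
time_s: 4.78
position: [0.4685, 0.0762, 0.0234]
ee_rot: [0.234, 0.972, -0.0, -0.0]
force: [-0.2, -0.3, 0.2]
gripper_width: 0.0855
gripper_force: 0.0
```

Run:
```python
from h import *
o=env.get_obs();print({k:np.round(o[k],3) for k in ("position","force","gripper_width","qpos")})
w=env.grab_frame("wrist")
P,v,u=wpts(w)
th=-.46;c=np.array([.517,.053])
d=P[:,:2]-c;x=d@[np.cos(th),np.sin(th)];y=d@[-np.sin(th),np.cos(th)]
for s in (-1,1):
    k=(s*y>.036)&(s*y<.06)&(x>-.075)&(x<-.04)&(P[:,2]>.03)&(P[:,2]<.09)
    print(s,k.sum(),np.round(np.percentile(P[k,2],[0,1,5,50]),4),np.round(np.percentile(s*y[k],[1,50]),4))
```

```text
{'position': array([0.468, 0.076, 0.023]), 'force': array([-0.242, -0.253,  0.153]), 'gripper_width': np.float64(0.086), 'qpos': array([-0.016,  0.287, -0.501,  0.782, -0.   ,  0.456])}
-1 2511 [0.0423 0.0437 0.0475 0.068 ] [0.0428 0.0438]
1 2514 [0.0423 0.0442 0.0475 0.0681] [0.0415 0.0428]
```

Tips stand about 19 mm above the TCP reading when open. I lower 6 mm more and close on the bar ends.

Emit:
{"name": "arm_command", "arguments": {
  "slide": [
    [0, 0, -0.3],
    [0, 0, -0.3],
    [0, 0, 0],
    [0, 0, 0],
    [0, 0, 0],
    [0, 0, 0],
    [0, 0, 0],
    [0, 0, 0]
  ],
  "twist": [0, 0, 0, 0, 0, 0, 0, 0],
  "gripper": [100, 100, 70, 70, 70, 70, 70, 70]
}}

```text
time_s: 5.5
position: [0.4684, 0.0763, 0.0175]
ee_rot: [0.234, 0.972, 0.0, -0.0]
force: [0.0, 0.9, -1.2]
gripper_width: 0.0626
gripper_force: 65.5
```

Emit:
{"name": "arm_command", "arguments": {
  "slide": [
    [0.15, -0.07, 0.8],
    [0.23, -0.12, 0.78],
    [0.29, -0.14, 0.75],
    [0.36, -0.18, 0.72],
    [0.42, -0.21, 0.67],
    [0.48, -0.24, 0.62],
    [0.5, -0.25, 0.54],
    [0.55, -0.27, 0.48]
  ],
  "twist": [0, 0, 0, 0, 0, 0, 0, 0],
  "gripper": [70, 70, 70, 70, 70, 70, 70, 70]
}}

```text
time_s: 6.17
position: [0.499, 0.0611, 0.0718]
ee_rot: [0.234, 0.972, 0.0, 0.0]
force: [0.7, 0.5, -4.2]
gripper_width: 0.0627
gripper_force: 67.0
```

Emit:
{"name": "arm_command", "arguments": {
  "slide": [
    [0, 0, 0],
    [0.1, -0.05, 0.08],
    [0.1, -0.05, 0.08],
    [0, 0, 0]
  ],
  "twist": [0, 0, 0, 0],
  "gripper": [70, 70, 70, 70]
}}

```text
time_s: 6.5
position: [0.5002, 0.0604, 0.0725]
ee_rot: [0.234, 0.972, -0.0, -0.0]
force: [0.3, -1.0, -4.9]
gripper_width: 0.0627
gripper_force: 67.0
```

Run:
```python
from h import *
a=env.grab_frame("top");s=env.grab_frame("scene")
b=cv2.resize(a["pixels"][140:260,240:380],(420,360));K=s["intrinsics"];q=s["R"]@np.array([.5,.06,.05])+s["t"];p=(K@q/q[2]).astype(int)
c=cv2.resize(s["pixels"][p[1]-60:p[1]+60,p[0]-60:p[0]+60],(360,360))
cv2.imwrite("pics/st.png",np.hstack([b,c])[:,:,::-1])
P,v,u=pts(a);m=(v>150)&(v<250)&(u>265)&(u<352)&(P[:,2]>.021)&(P[:,2]<.03)
d=P[:,:2]-[.517,.053];th=-.46;x=d@[np.cos(th),np.sin(th)];y=d@[-np.sin(th),np.cos(th)]
k=m&(abs(x)<.085)&(abs(y)<.1);print(np.percentile(x[k],[1,99]),np.percentile(y[k],[1,99]))
k=(v>150)&(v<250)&(u>265)&(u<352)&(P[:,2]>.05)&(abs(y)<.034)&(x<.03);print("stand top",len(P[k]))
```

```text
Traceback (most recent call last):
IndexError: index -1 is out of bounds for axis 0 with size 0
```

View pics/st.png

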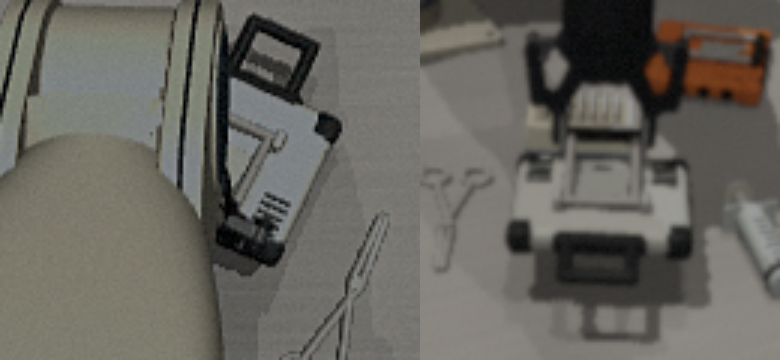

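The views show the handle's shadow (right half, row 320) clearly apart from the handle (row 260). The monitor is lifted off the table with the gripper, so I measure its back plane with the wrist camera.

Run:
```python
from h import *
w=env.grab_frame("wrist");save(w,"w3.png")
P,v,u=wpts(w)
th=-.46;c=np.array([.517,.053])
d=P[:,:2]-c;x=d@[np.cos(th),np.sin(th)];y=d@[-np.sin(th),np.cos(th)]
k=(abs(y)<.024)&(x<.15)&(x>-.1)
for x0 in np.arange(-.1,.16,.01):
    q=k&(abs(x-x0)<.005)
    if q.sum()>5:print(round(x0,2),q.sum(),np.round(np.percentile(P[q,2],[5,50,95])*1000))
```

```text
-0.1 473 [-1. -0.  1.]
-0.09 947 [-1. -0.  1.]
-0.08 931 [-1. -0.  1.]
-0.07 922 [-1. -0.  1.]
-0.06 915 [-1. -0.  1.]
-0.05 876 [-1. -0.  1.]
-0.04 8312 [ -0. 174. 183.]
-0.03 9083 [  0. 160. 176.]
-0.02 5403 [ -0. 100. 107.]
-0.01 1182 [ -1.  74. 106.]
-0.0 33 [ 96.  98. 100.]
0.01 1017 [75. 76. 77.]
0.02 1139 [75. 77. 78.]
0.03 1004 [75. 77. 78.]
0.04 369 [76. 77. 78.]
```

View pics/w3.png

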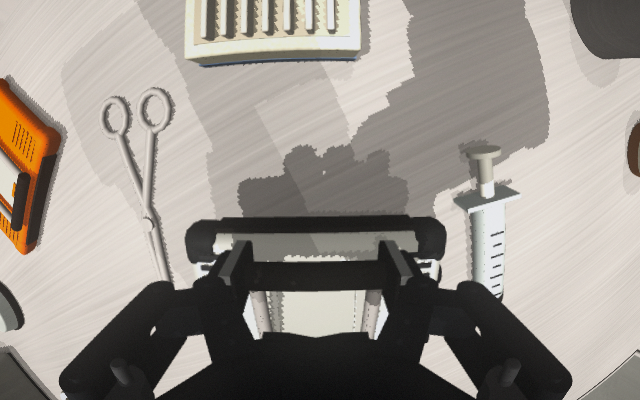

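The wrist view shows the monitor hanging level from the firmly gripped foot bar at (275, 235–400). Its back is at z = 0.076, so it is about 50 mm up. The grip is too tight for the bar to turn in it. I set it down and retry with a lighter hold.

Emit:
{"name": "arm_command", "arguments": {
  "slide": [
    [0, 0, -1],
    [0, 0, -1],
    [0, 0, -1],
    [0, 0, -1],
    [0, 0, -0.5],
    [0, 0, -0.3],
    [0, 0, -0.1],
    [0, 0, 0]
  ],
  "twist": [0, 0, 0, 0, 0, 0, 0, 0],
  "gripper": [70, 70, 70, 70, 70, 70, 70, 70]
}}

```text
time_s: 7.32
position: [0.5005, 0.0604, 0.0239]
ee_rot: [0.234, 0.972, -0.0, 0.0]
force: [-0.1, -0.1, -6.0]
gripper_width: 0.0628
gripper_force: 67.1
```

Emit:
{"name": "arm_command", "arguments": {
  "slide": [
    [0, 0, -0.1],
    [0, 0, 0],
    [0, 0, 0]
  ],
  "twist": [0, 0, 0],
  "gripper": [70, 73, 73]
}}

```text
time_s: 7.57
position: [0.5008, 0.0604, 0.0232]
ee_rot: [0.234, 0.972, 0.0, 0.001]
force: [0.5, -0.3, -2.8]
gripper_width: 0.0625
gripper_force: 66.5
```

Emit:
{"name": "arm_command", "arguments": {
  "slide": [
    [0, 0, -0.1],
    [0, 0, 0]
  ],
  "twist": [0, 0],
  "gripper": [73.5, 73.5]
}}

```text
time_s: 7.73
position: [0.5009, 0.0603, 0.022]
ee_rot: [0.234, 0.972, 0.0, 0.001]
force: [1.7, -0.8, -2.4]
gripper_width: 0.0629
gripper_force: 49.1
```

Emit:
{"name": "arm_command", "arguments": {
  "slide": [
    [0, 0, 0],
    [0, 0, 0]
  ],
  "twist": [0, 0],
  "gripper": [74, 74]
}}

```text
time_s: 7.9
position: [0.5005, 0.0604, 0.0218]
ee_rot: [0.234, 0.972, 0.0, 0.0]
force: [0.4, -0.5, -2.9]
gripper_width: 0.0634
gripper_force: 31.7
```

Emit:
{"name": "arm_command", "arguments": {
  "slide": [
    [0, 0, 0],
    [0, 0, 0]
  ],
  "twist": [0, 0],
  "gripper": [74.5, 74.5]
}}

```text
time_s: 8.07
position: [0.5005, 0.0604, 0.0218]
ee_rot: [0.234, 0.972, 0.0, 0.0]
force: [1.4, 0.5, -2.7]
gripper_width: 0.0641
gripper_force: 14.7
```

Grip force follows the set opening. With a light hold (about 8 N) I start the arc again.

Emit:
{"name": "arm_command", "arguments": {
  "slide": [
    [0, 0, 0],
    [0.19, -0.09, 0.79],
    [0.26, -0.13, 0.77],
    [0.32, -0.16, 0.73],
    [0, 0, 0]
  ],
  "twist": [0, 0, 0, 0, 0],
  "gripper": [74.7, 74.7, 74.7, 74.7, 74.7]
}}

```text
time_s: 8.48
position: [0.5094, 0.0563, 0.0466]
ee_rot: [0.234, 0.972, 0.0, 0.001]
force: [-2.6, 0.8, 2.8]
gripper_width: 0.0641
gripper_force: 8.4
```

```bash
cat > prof.py <<'E'
from h import *
w=env.grab_frame("wrist")
P,v,u=wpts(w)
th=-.46;c=np.array([.517,.053])
d=P[:,:2]-c;x=d@[np.cos(th),np.sin(th)];y=d@[-np.sin(th),np.cos(th)]
k=(abs(y)<.024)&(x<.15)&(x>-.1)&(P[:,2]>.004)&(P[:,2]<.15)
for x0 in np.arange(-.1,.16,.01):
    q=k&(abs(x-x0)<.005)
    if q.sum()>5:print(round(x0,2),q.sum(),np.round(np.percentile(P[q,2],[2,50,98])*1000))
E
python3 prof.py
```

```text
-0.03 5241 [  7. 138. 150.]
-0.02 7262 [ 23. 135. 149.]
-0.01 4199 [24. 78. 82.]
-0.0 1537 [24. 27. 81.]
0.01 619 [25. 26. 63.]
0.02 19 [56. 59. 62.]
0.03 152 [25. 27. 55.]
0.04 855 [25. 26. 28.]
0.05 739 [24. 25. 26.]
0.06 1305 [24. 26. 37.]
0.07 6 [24. 24. 35.]
```

Emit:
{"name": "arm_command", "arguments": {
  "slide": [
    [0.39, -0.2, 0.7],
    [0.45, -0.22, 0.65],
    [0.5, -0.25, 0.59],
    [0.56, -0.28, 0.53],
    [0.3, -0.15, 0.25],
    [0, 0, 0]
  ],
  "twist": [0, 0, 0, 0, 0, 0],
  "gripper": [74.7, 74.7, 74.7, 74.7, 74.7, 74.7]
}}

```text
time_s: 9.03
position: [0.5311, 0.0452, 0.0725]
ee_rot: [0.234, 0.972, 0.0, 0.001]
force: [-0.2, 1.3, 3.4]
gripper_width: 0.0637
gripper_force: 8.2
```

```bash
python3 prof.py
```

```text
-0.03 685 [ 6. 22. 24.]
-0.02 1158 [22. 24. 26.]
-0.01 1093 [24. 25. 26.]
-0.0 1122 [ 24.  26. 149.]
0.01 3297 [ 25. 102. 107.]
0.02 1994 [ 25. 104. 107.]
0.03 904 [25. 26. 28.]
0.04 859 [25. 26. 28.]
0.05 206 [24. 25. 27.]
0.07 10 [25. 26. 26.]
0.08 659 [24. 25. 26.]
0.09 619 [24. 25. 26.]
0.1 470 [23. 24. 25.]
0.11 96 [17. 21. 23.]
0.12 72 [17. 20. 22.]
```

Emit:
{"name": "arm_command", "arguments": {
  "slide": [
    [0.2, -0.1, 0.15],
    [0.2, -0.1, 0.15],
    [0, 0, 0]
  ],
  "twist": [0, 0, 0],
  "gripper": [74.6, 74.6, 74.6]
}}

```text
time_s: 9.33
position: [0.534, 0.0435, 0.0747]
ee_rot: [0.234, 0.972, -0.0, -0.0]
force: [-1.8, 1.6, -1.1]
gripper_width: 0.0638
gripper_force: 7.7
```

```bash
python3 prof.py
```

```text
-0.03 590 [ 8. 24. 26.]
-0.02 1188 [24. 27. 29.]
-0.01 1109 [26. 28. 29.]
-0.0 1104 [27. 29. 31.]
0.01 2397 [ 27. 101. 108.]
0.02 2856 [ 27. 108. 109.]
0.03 947 [ 26.  28. 105.]
0.04 865 [26. 28. 29.]
0.05 501 [25. 27. 29.]
0.08 404 [24. 26. 27.]
0.09 605 [24. 25. 27.]
0.1 505 [23. 24. 25.]
0.11 107 [18. 22. 24.]
0.12 90 [16. 20. 22.]
0.13 35 [16. 19. 21.]
```

The bottom end starts to lift, so the stand is at its stop. I ease back, release and rise.

Emit:
{"name": "arm_command", "arguments": {
  "slide": [
    [-0.1, 0.05, -0.2],
    [0, 0, 0],
    [0, 0, 0],
    [0, 0, 0],
    [0, 0, 2],
    [0, 0, 3],
    [0, 0, 3.5],
    [0, 0, 0]
  ],
  "twist": [0, 0, 0, 0, 0, 0, 0, 0],
  "gripper": [74.6, 80, 100, 100, 100, 100, 100, 100]
}}

```text
time_s: 10.05
position: [0.5359, 0.0438, 0.164]
ee_rot: [0.234, 0.972, 0.001, 0.005]
force: [0.4, 0.1, -0.1]
gripper_width: 0.0853
gripper_force: 0.0
```

```bash
cat > fit.py <<'E'
from h import *
w=env.grab_frame("wrist");o=env.get_obs()
P,v,u=wpts(w)
from scipy.optimize import differential_evolution
r=max(env.cut_out("monitor_centre",w),key=lambda r:r["region"].sum()*r["p"]*(1 if abs(r["location"][1]-320)<110 else 0))
print(r["p"],r["location"])
H,_,_=wpts(w,r["region"])
B=H[(H[:,2]>.022)&(H[:,2]<.03)]
print(len(B),np.median(B[:,2]))
q=cv2.minAreaRect((B[:,:2]*1000).astype(np.float32));print(q)
th=-.46;c=np.array([.517,.053])
d=H[:,:2]-c;x=d@[np.cos(th),np.sin(th)];y=d@[-np.sin(th),np.cos(th)]
k=(H[:,2]>.02)&(H[:,2]<.031)
print("body",np.percentile(x[k],[1,99]),np.percentile(y[k],[1,99]))
k=H[:,2]>.09;print("foot",k.sum(),[np.percentile(a[k],[2,50,98]).round(4) for a in(x,y,H[:,2])])
d=o["position"][:2]-c;print("tcp",o["position"],d@[np.cos(th),np.sin(th)],d@[-np.sin(th),np.cos(th)])
E
python3 fit.py; python3 prof.py
```

```text
0.77 [197.0, 313.5]
15286 0.025012086115409338
((570.9139404296875, 25.103179931640625), (148.41378784179688, 178.009521484375), 62.950653076171875)
body [-0.02699707  0.1460928 ] [-0.07153652  0.07052745]
foot 1742 [array([0.0096, 0.0147, 0.0226]), array([-0.0309, -0.0008,  0.0292]), array([0.099 , 0.1051, 0.1072])]
tcp [0.53516805 0.04385221 0.16121711] 0.020340672709081624 -0.00013123093970643894
-0.03 280 [ 8. 21. 23.]
-0.02 581 [21. 24. 26.]
-0.01 544 [23. 25. 26.]
-0.0 558 [24. 26. 29.]
0.01 1245 [ 25. 101. 107.]
0.02 1189 [ 25. 104. 107.]
0.03 353 [25. 26. 28.]
0.04 10 [61. 69. 76.]
0.05 112 [24. 25. 56.]
0.06 709 [24. 26. 38.]
0.07 211 [24. 35. 38.]
0.08 415 [24. 25. 26.]
0.09 393 [24. 25. 26.]
0.1 356 [22. 24. 25.]
0.11 102 [17. 22. 24.]
0.12 61 [17. 20. 23.]
0.13 63 [17. 20. 22.]
0.14 261 [13. 20. 23.]
0.15 168 [20. 22. 23.]
```

The stand stays open: foot top at 0.107, about 0.95 rad. The handle bar is now at about (0.648, -0.0125). I move over it and descend.

Emit:
{"name": "arm_command", "arguments": {
  "slide": [
    [3.2, -1.6, 0],
    [3.2, -1.6, 0],
    [3.2, -1.6, 0],
    [1.6, -0.8, 0],
    [0, 0, -4],
    [0, 0, -4],
    [0, 0, -3],
    [0, 0, 0]
  ],
  "twist": [0, 0, 0, 0, 0, 0, 0, 0],
  "gripper": [100, 100, 100, 100, 100, 100, 100, 100]
}}

```text
time_s: 10.87
position: [0.6406, -0.0115, 0.0398]
ee_rot: [0.234, 0.972, -0.001, -0.006]
force: [0.0, 1.0, -0.3]
gripper_width: 0.0851
gripper_force: 0.0
```

Run:
```python
from h import *
w=env.grab_frame("wrist");o=env.get_obs();P,v,u=wpts(w)
th=-.472;c=np.array([.648,-.0125])
d=P[:,:2]-c;x=d@[np.cos(th),np.sin(th)];y=d@[-np.sin(th),np.cos(th)]
k=(P[:,2]>.012)&(P[:,2]<.026)&(x>-.03)&(x<.03)&(abs(y)<.04)
print(k.sum(),[np.percentile(a[k],[1,50,99]).round(4) for a in(x,y,P[:,2])])
k2=k&(abs(y)<.015);print("bar x",k2.sum(),np.percentile(x[k2],[2,50,98]).round(4) if k2.any() else 0)
d=o["position"][:2]-c;print(o["position"],o["force"].round(1) if hasattr(o["force"],"round") else o["force"],d@[np.cos(th),np.sin(th)],d@[-np.sin(th),np.cos(th)])
```

```text
3520 [array([-0.0295, -0.0046,  0.0063]), array([-0.0322, -0.0012,  0.0303]), array([0.0139, 0.021 , 0.023 ])]
bar x 1037 [-0.005  -0.0014  0.0063]
[ 0.64235008 -0.01165925  0.04368177] [-0.9 -0.5 -0.3] -0.005414424203708642 -0.0018200148101459343
```

Emit:
{"name": "arm_command", "arguments": {
  "slide": [
    [0.5, -0.2, -1.5],
    [0, 0, -1.5],
    [0, 0, -0.5],
    [0, 0, 0],
    [0, 0, 0]
  ],
  "twist": [0, 0, 0, 0, 0],
  "gripper": [100, 100, 100, 100, 100]
}}

```text
time_s: 11.33
position: [0.6506, -0.0139, 0.0143]
ee_rot: [0.234, 0.972, 0.0, 0.001]
force: [-0.1, 0.4, -0.1]
gripper_width: 0.0853
gripper_force: 0.0
```

Emit:
{"name": "arm_command", "arguments": {
  "slide": [
    [-0.2, 0.1, -0.8],
    [0, 0, -0.7],
    [0, 0, -0.4],
    [0, 0, -0.2],
    [0, 0, 0]
  ],
  "twist": [0, 0, 0, 0, 0],
  "gripper": [100, 100, 100, 100, 100]
}}

```text
time_s: 11.75
position: [0.6477, -0.0128, -0.0088]
ee_rot: [0.234, 0.972, -0.0, -0.001]
force: [1.0, 0.3, 1.0]
gripper_width: 0.0854
gripper_force: 0.0
```

Emit:
{"name": "arm_command", "arguments": {
  "slide": [
    [0, 0, 0],
    [0, 0, 0],
    [0, 0, 0],
    [0, 0, 0],
    [0, 0, 0]
  ],
  "twist": [0, 0, 0, 0, 0],
  "gripper": [74, 74, 74, 74, 74]
}}

```text
time_s: 12.17
position: [0.6482, -0.013, -0.0078]
ee_rot: [0.234, 0.972, -0.0, 0.0]
force: [-1.1, -1.2, 2.5]
gripper_width: 0.0633
gripper_force: 10.6
```

Emit:
{"name": "arm_command", "arguments": {
  "slide": [
    [0, 0, 0],
    [0, 0, 0],
    [0, 0, 0.7],
    [0, 0, 0.7],
    [0, 0, 0.7],
    [0, 0, 0.7],
    [0, 0, 0]
  ],
  "twist": [0, 0, 0, 0, 0, 0, 0],
  "gripper": [73.3, 73.3, 73.3, 73.3, 73.3, 73.3, 73.3]
}}

```text
time_s: 12.75
position: [0.6487, -0.0129, 0.0216]
ee_rot: [0.234, 0.972, 0.0, 0.001]
force: [-0.4, 0.0, -2.6]
gripper_width: 0.0629
gripper_force: 20.9
```

```bash
cat > sc.py <<'E'
from h import *
import sys
s=env.grab_frame("scene");o=env.get_obs();K=s["intrinsics"]
q=s["R"]@np.array([.6,0,.07])+s["t"];p=(K@q/q[2]).astype(int)
y0=max(0,p[1]-100);x0=max(0,p[0]-110)
save(s,sys.argv[1],(y0,y0+200,x0,x0+220),2.7);print(p,o["position"],o["force"],o["gripper_force"])
E
python3 sc.py s1.png
```

```text
[329 202   1] [ 0.64882474 -0.0130002   0.02094834] [ 1.58011172 -1.18223574 -2.36661459] 20.948766209185123
```

View pics/s1.png

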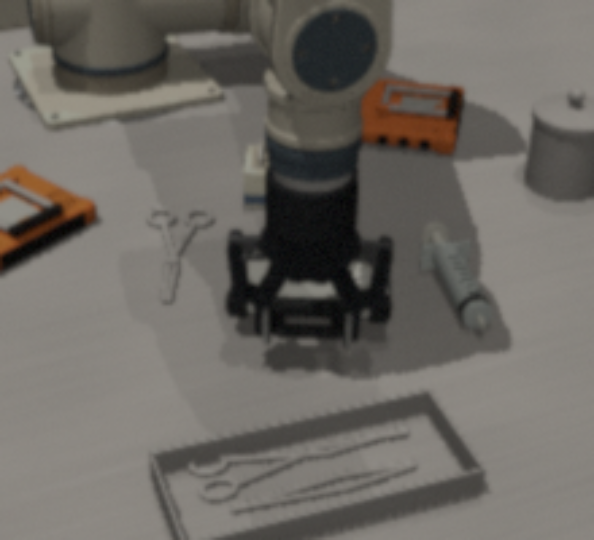

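The scene view shows the handle held between the fingers at (318,305) and raised. The load is about half the weight, so the monitor is pivoting. I continue lifting.

Emit:
{"name": "arm_command", "arguments": {
  "slide": [
    [0, 0, 1.2],
    [0, 0, 1.5],
    [0, 0, 1.5],
    [0, 0, 1.5],
    [0, 0, 1.5],
    [0, 0, 1.5],
    [0, 0, 1.5],
    [0, 0, 0]
  ],
  "twist": [0, 0, 0, 0, 0, 0, 0, 0],
  "gripper": [73.3, 73.3, 73.3, 73.3, 73.3, 73.3, 73.3, 73.3]
}}

```text
time_s: 13.47
position: [0.6496, -0.0133, 0.1247]
ee_rot: [0.234, 0.972, -0.0, 0.002]
force: [5.8, -3.6, 7.8]
gripper_width: 0.0628
gripper_force: 22.2
```

Emit:
{"name": "arm_command", "arguments": {
  "slide": [
    [0, 0, 1.5],
    [0, 0, 1.5],
    [0, 0, 1.5],
    [0, 0, 1.5],
    [0, 0, 1.5],
    [0, 0, 0.7],
    [0, 0, 0]
  ],
  "twist": [0, 0, 0, 0, 0, 0, 0],
  "gripper": [73.3, 73.3, 73.3, 73.3, 73.3, 73.3, 73.3]
}}

```text
time_s: 14.05
position: [0.6484, -0.0129, 0.2043]
ee_rot: [0.234, 0.972, 0.0, 0.001]
force: [-0.6, 0.9, -6.0]
gripper_width: 0.063
gripper_force: 18.8
```

Run:
```python
from h import *
s=env.grab_frame("scene");w=env.grab_frame("wrist");o=env.get_obs()
a=s["pixels"][80:320,220:450];a=cv2.resize(a,(400,417));b=cv2.resize(w["pixels"],(400,250))
c=np.zeros((417,800,3),np.uint8);c[:,:400]=a;c[:250,400:]=b
cv2.imwrite("pics/s2.png",c[:,:,::-1]);print(o["position"],o["force"],o["moment"],o["gripper_force"])
```

```text
[ 0.64765216 -0.01276248  0.20243873] [-0.44357785  0.44301517 -6.19441026] [ 0.04018732  0.10003086 -0.04003936] 18.71235117316246
```

View pics/s2.png

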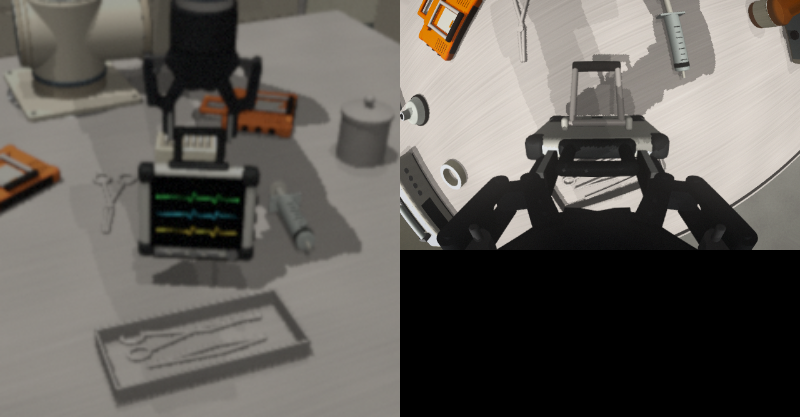

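The monitor hangs upright from the handle with the screen towards the far edge (left view, screen at (215,195)) and the stand open towards the robot (right view, foot at (65,595)). I turn it by +0.472 and measure.

Emit:
{"name": "arm_command", "arguments": {
  "slide": [
    [0, 0, 0],
    [0, 0, 0],
    [0, 0, 0],
    [0, 0, 0],
    [0, 0, 0],
    [0, 0, 0],
    [0, 0, 0]
  ],
  "twist": [0.08, 0.1, 0.1, 0.1, 0.092, 0, 0],
  "gripper": [73.3, 73.3, 73.3, 73.3, 73.3, 73.3, 73.3]
}}

```text
time_s: 14.73
position: [0.6478, -0.0128, 0.2025]
ee_rot: [0.001, 1.0, 0.0, -0.001]
force: [0.1, 0.3, -5.0]
gripper_width: 0.063
gripper_force: 18.7
```

```bash
cat > hang.py <<'E'
from h import *
o=env.get_obs();w=env.grab_frame("wrist");P,v,u=wpts(w)
tx,ty,tz=o["position"];X=P[:,0]-tx;Y=P[:,1]-ty;Z=P[:,2]-tz
print(np.round(o["position"],4),np.round(o["ee_rot"],3),np.round(o["force"],1),o["gripper_force"])
k=(abs(Y)<.031)&(X<-.03)&(X>-.16)&(P[:,2]>.01)&(Z<.02)&(Z>-.2)
for x0 in np.arange(-.15,-.02,.01):
    q=k&(abs(X-x0)<.005)
    if q.sum()>5:print(round(x0,2),q.sum(),np.round(1000*np.percentile(P[q,2],[2,50,98])))
# foot yaw
f=k&(X<np.percentile(X[k],30))
print("foot line slope",np.polyfit(Y[f],X[f],1),np.ptp(Y[f]))
E
python3 hang.py
```

```text
[ 0.6478 -0.0128  0.2025] [ 0.001  1.     0.    -0.001] [ 0.1  0.3 -5. ] 18.735161684453487
-0.08 93 [87. 89. 91.]
-0.07 897 [90. 93. 94.]
-0.06 374 [ 88.  96. 104.]
-0.05 238 [103. 108. 113.]
-0.04 271 [111. 117. 122.]
-0.03 153 [119. 123. 127.]
foot line slope [ 0.00247805 -0.07258884] 0.061586530696334164
```

It hangs square to the far edge, already leaning about 0.09 rad back. I lower to just above contact.

Emit:
{"name": "arm_command", "arguments": {
  "slide": [
    [0, 0, -1],
    [0, 0, -1.2],
    [0, 0, -1.2],
    [0, 0, -0.8],
    [0, 0, -0.4],
    [0, 0, 0]
  ],
  "twist": [0, 0, 0, 0, 0, 0],
  "gripper": [73.3, 73.3, 73.3, 73.3, 73.3, 73.3]
}}

```text
time_s: 15.28
position: [0.6475, -0.0128, 0.1564]
ee_rot: [0.0, 1.0, 0.0, -0.001]
force: [-1.2, -0.3, -5.1]
gripper_width: 0.0629
gripper_force: 18.8
```

Emit:
{"name": "arm_command", "arguments": {
  "slide": [
    [0, 0, -0.15],
    [0, 0, -0.15],
    [0, 0, -0.15],
    [0, 0, 0]
  ],
  "twist": [0, 0, 0, 0],
  "gripper": [73.3, 73.3, 73.3, 73.3]
}}

```text
time_s: 15.62
position: [0.6481, -0.0129, 0.1534]
ee_rot: [-0.0, 1.0, -0.0, 0.0]
force: [0.9, -0.2, -5.8]
gripper_width: 0.0632
gripper_force: 18.8
```

Emit:
{"name": "arm_command", "arguments": {
  "slide": [
    [0, 0, -0.15],
    [0, 0, -0.1],
    [0, 0, 0]
  ],
  "twist": [0, 0, 0],
  "gripper": [73.3, 73.3, 73.3]
}}

```text
time_s: 15.87
position: [0.6489, -0.0131, 0.1524]
ee_rot: [-0.0, 1.0, -0.0, 0.002]
force: [-1.2, -1.1, 2.8]
gripper_width: 0.063
gripper_force: 19.4
```

Emit:
{"name": "arm_command", "arguments": {
  "slide": [
    [0, 0, -0.1],
    [0, 0, -0.1],
    [0, 0, 0]
  ],
  "twist": [0, 0, 0],
  "gripper": [73.3, 73.3, 73.3]
}}

```text
time_s: 16.12
position: [0.6498, -0.0132, 0.1523]
ee_rot: [-0.0, 1.0, -0.0, 0.003]
force: [-1.8, -0.7, 15.8]
gripper_width: 0.0631
gripper_force: 20.3
```

Contact is at TCP z ≈ 0.1525. I relieve the pressure and lean the monitor back towards the robot about its bottom edge.

Emit:
{"name": "arm_command", "arguments": {
  "slide": [
    [0, 0, 0.15],
    [-0.5, 0, -0.02],
    [-0.5, 0, -0.04],
    [-0.5, 0, -0.06],
    [-0.5, 0, -0.07],
    [-0.5, 0, -0.08],
    [0, 0, 0]
  ],
  "twist": [0, 0, 0, 0, 0, 0, 0],
  "gripper": [73.3, 73.3, 73.3, 73.3, 73.3, 73.3, 73.3]
}}

```text
time_s: 16.7
position: [0.6228, -0.0133, 0.1491]
ee_rot: [0.0, 1.0, -0.001, 0.001]
force: [-1.2, -1.6, 6.6]
gripper_width: 0.063
gripper_force: 20.0
```

```bash
python3 hang.py
```

```text
[ 0.6228 -0.0133  0.1491] [ 0.     1.    -0.001  0.001] [-1.2 -1.6  6.6] 20.0232145562768
-0.06 35 [26. 27. 28.]
-0.05 864 [27. 31. 34.]
-0.04 392 [27. 35. 46.]
-0.03 128 [44. 49. 54.]
foot line slope [-0.00282235 -0.05318961] 0.06176292209792249
```

Emit:
{"name": "arm_command", "arguments": {
  "slide": [
    [-0.5, 0, -0.1],
    [-0.5, 0, -0.11],
    [-0.5, 0, -0.13],
    [-0.5, 0, -0.14],
    [-0.5, 0, -0.16],
    [-0.5, 0, -0.18],
    [0, 0, 0]
  ],
  "twist": [0, 0, 0, 0, 0, 0, 0],
  "gripper": [73.3, 73.3, 73.3, 73.3, 73.3, 73.3, 73.3]
}}

```text
time_s: 17.33
position: [0.5923, -0.0133, 0.14]
ee_rot: [0.0, 1.0, -0.0, 0.0]
force: [-2.5, -3.2, 5.9]
gripper_width: 0.0628
gripper_force: 20.8
```

```bash
python3 hang.py
```

```text
[ 0.5923 -0.0133  0.14  ] [ 0.  1. -0.  0.] [-2.5 -3.2  5.9] 20.752672031521797Traceback (most recent call last):
  File "hang.py", line 10, in <module>
    f=k&(X<np.percentile(X[k],30))
           ~~~~~~~~~~~~~^^^^^^^^^
    return _quantile_unchecked(
        a, q, axis, out, overwrite_input, method, keepdims, weights)
    return _ureduce(a,
                    func=_quantile_ureduce_func,
    ...<5 lines>...
                    overwrite_input=overwrite_input,
                    method=method)
    r = func(a, **kwargs)
    result = _quantile(arr,
                       quantiles=q,
    ...<2 lines>...
                       out=out,
                       weights=wgt)
    slices_having_nans = np.isnan(arr[-1, ...])
                                  ~~~^^^^^^^^^
IndexError: index -1 is out of bounds for axis 0 with size 0
```

Emit:
{"name": "arm_command", "arguments": {
  "slide": [
    [-0.3, 0, -0.1],
    [-0.3, 0, -0.1],
    [0, 0, 0]
  ],
  "twist": [0, 0, 0],
  "gripper": [73.3, 73.3, 73.3]
}}

```text
time_s: 17.63
position: [0.5876, -0.0132, 0.1381]
ee_rot: [-0.0, 1.0, -0.0, 0.001]
force: [1.6, -3.1, 2.5]
gripper_width: 0.063
gripper_force: 20.8
```

```bash
sed -i 's/(X<-.03)/(X<.01)/;s/np.arange(-.15,-.02,.01)/np.arange(-.15,.02,.01)/;s/(Z>-.2)/(Z>-.2)\&(P[:,2]<.08)/' hang.py; python3 hang.py
python3 - <<'E'
from h import *
s=env.grab_frame("scene");w=env.grab_frame("wrist")
a=s["pixels"][80:320,220:450];a=cv2.resize(a,(400,417));b=cv2.resize(w["pixels"],(400,250))
c=np.zeros((417,800,3),np.uint8);c[:,:400]=a;c[:250,400:]=b
cv2.imwrite("pics/s3.png",c[:,:,::-1])
E
```

```text
[ 0.5876 -0.0132  0.1381] [-0.     1.    -0.     0.001] [ 1.6 -3.1  2.5] 20.75392819941044
-0.02 650 [10. 13. 17.]
-0.01 504 [10. 17. 37.]
0.0 313 [34. 46. 56.]
0.01 198 [52. 60. 66.]
foot line slope [-0.0050695  -0.02018597] 0.061630214489985846
```

View pics/s3.png

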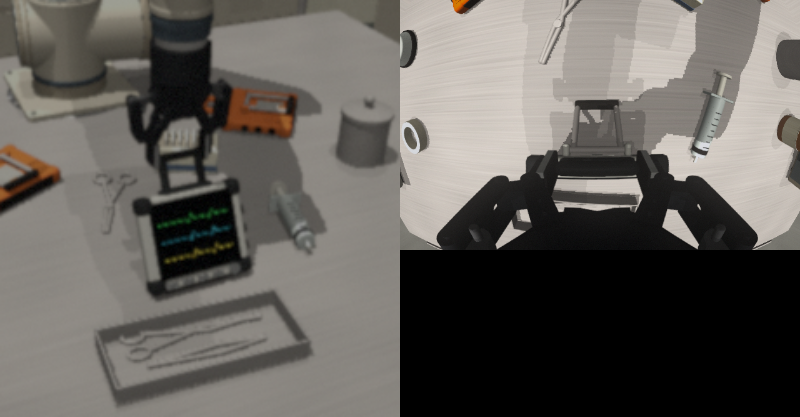

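The monitor leans back with its screen facing the far edge (left view, screen at (235,195)). The foot bar in the wrist view at (102,597) is about 2 mm above the table. A little more lean should seat it.

Emit:
{"name": "arm_command", "arguments": {
  "slide": [
    [-0.2, 0, -0.1],
    [-0.1, 0, -0.05],
    [0, 0, 0]
  ],
  "twist": [0, 0, 0],
  "gripper": [73.3, 73.3, 73.3]
}}

```text
time_s: 18.03
position: [0.5864, -0.0132, 0.138]
ee_rot: [-0.0, 1.0, -0.0, 0.003]
force: [3.3, -1.7, 11.9]
gripper_width: 0.0632
gripper_force: 21.4
```

```bash
python3 hang.py
```

```text
[ 0.5864 -0.0132  0.138 ] [-0.     1.    -0.     0.003] [ 3.3 -1.7 11.9] 21.397412046790123
-0.02 554 [10. 13. 15.]
-0.01 533 [11. 15. 35.]
0.0 323 [33. 44. 54.]
0.01 190 [51. 58. 65.]
foot line slope [-0.00121946 -0.01894713] 0.06169873303251896
```

The foot is down and the force is rising. I relieve it slightly, open gradually and rise straight up.

Emit:
{"name": "arm_command", "arguments": {
  "slide": [
    [0.05, 0, 0.12],
    [0, 0, 0],
    [0, 0, 0],
    [0, 0, 0],
    [0, 0, 0],
    [0, 0, 0],
    [0, 0, 0]
  ],
  "twist": [0, 0, 0, 0, 0, 0, 0],
  "gripper": [73.3, 74, 74.6, 76, 85, 100, 100]
}}

```text
time_s: 18.67
position: [0.5841, -0.0127, 0.1366]
ee_rot: [-0.0, 1.0, 0.0, -0.001]
force: [-0.5, 0.3, -0.5]
gripper_width: 0.0853
gripper_force: 0.0
```

Emit:
{"name": "arm_command", "arguments": {
  "slide": [
    [0, 0, 0],
    [0, 0, 0.7],
    [0, 0, 1.2],
    [0, 0, 2],
    [0, 0, 2.5],
    [0, 0, 2.5],
    [0, 0, 2.5],
    [0, 0, 0]
  ],
  "twist": [0, 0, 0, 0, 0, 0, 0, 0],
  "gripper": [100, 100, 100, 100, 100, 100, 100, 100]
}}

```text
time_s: 19.33
position: [0.5859, -0.0131, 0.2566]
ee_rot: [-0.0, 1.0, -0.001, 0.004]
force: [0.5, -1.5, -0.0]
gripper_width: 0.0854
gripper_force: 0.0
```

Run:
```python
from h import *
s=env.grab_frame("scene");w=env.grab_frame("wrist");o=env.get_obs()
P,v,u=wpts(w);K=w["intrinsics"]
k=(abs(P[:,1]+.0132)<.031)&(P[:,0]>.54)&(P[:,0]<.6)&(P[:,2]>.009)&(P[:,2]<.03)
print(np.round(o["position"],3),np.round(o["force"],1));print("foot",k.sum(),np.percentile(P[k],[2,50,98],axis=0).round(4))
f=k&(P[:,2]<.017)&(P[:,0]<.58);print("slope",np.polyfit(P[f,1],P[f,0],1))
# handle bar & screen normal from scene
Q,_,_=pts(s);m=(abs(Q[:,1]+.013)<.065)&(Q[:,0]>.55)&(Q[:,0]<.70)&(Q[:,2]>.02)&(Q[:,2]<.10)
A=Q[m];
for _ in range(4):
    c=A.mean(0);n=np.linalg.svd(A-c,full_matrices=False)[2][2];r=abs((A-c)@n);A=A[r<max(.004,np.median(r)*2)]
n*=np.sign(n[0]);print("screen normal",len(A),n.round(3),"yaw",np.arctan2(n[1],n[0]).round(3),"lean",np.arcsin(n[2]).round(3))
a=s["pixels"][80:320,220:450];a=cv2.resize(a,(400,417));b=cv2.resize(w["pixels"],(400,250))
c=np.zeros((417,800,3),np.uint8);c[:,:400]=a;c[:250,400:]=b
cv2.imwrite("pics/s4.png",c[:,:,::-1])
```

```text
[ 0.585 -0.013  0.252] [ 0.3 -0.   0.1]
foot 541 [[ 0.5627 -0.0431  0.0096]
 [ 0.5687 -0.0128  0.0132]
 [ 0.5768  0.0168  0.0277]]
slope [-0.00310303  0.56791962]
screen normal 1938 [0.896 0.007 0.444] yaw 0.008 lean 0.46
```

View pics/s4.png

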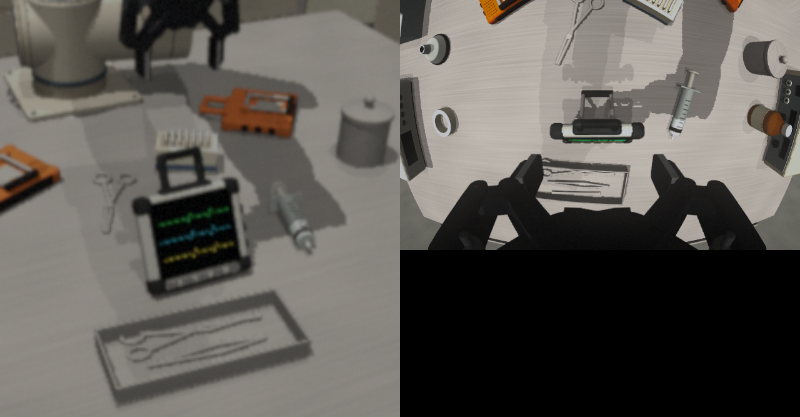

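The monitor stands free, leaning 0.46 rad with its yaw off by only 0.008 rad. The other things are in place and the gripper is clear. Handing in.

```bash
python3 -c "
from cell import env
print(env.close_job())"
```

```text
the job is handed in; nothing more can be done
None
```

The monitor stands on its bottom edge and fully opened wire stand, leaning 0.46 rad with the screen facing the far edge to within 0.01 rad; an early firm grip on the foot briefly lifted it about 50 mm before I set it down and opened the stand, and I handed the job in at about 19 s with the other things looking undisturbed.

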